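Hang the eyed brushes in the drying rack behind the keeper bar

TASK

Tidy the washed brushes away: swing the drying rack's keeper bar up and well back, clear of the pegs, then hang every wooden brush that has a steel eye on the rack, each by its eye on a peg of its own, bristles resting on the sloping board and head pointing down the slope. Once all of them hang there, swing the keeper bar back over the peg tips until it is fully home, and leave everything else on the counter where it is.

Things in the scene. Friction and masses are not known exactly. Their poses are not given: they have to be found in the camera images.
- board: Sloping board of the drying rack, fixed to the counter: white plastic, 330 mm wide, 210 mm up its slope, tilted 20 degrees from level, four steel pegs in a row across it, a steel keeper bar hinged along its top edge. Origin: on the surface, middle of the peg row; axes as for the pegs. It reaches 130 mm down the slope from there, to a 10 mm lip, and 80 mm up.
- keeper_hinge (a point): Middle of the keeper bar's hinge line: 60 mm up the slope from the peg row, 52 mm off the board, midway between the sides; axes as for the pegs. Two plastic posts carry the hinge, 60 mm tall off the board, one at each side edge.
- keeper (a joint): Keeper bar angle: 0 = shut, home on its stop, crossbar over all four peg tips; grows as it swings up and away up the slope (stop at 2.4). Starts at 0 to 0.25; past 1.5 it is clear of the pegs. Stiff friction hinge (0.16 N m, 3 N at the crossbar): stays where left. From the hinge the crossbar lies at 60 mm * -cos(angle) along the pegs' x and 60 mm * sin(angle) along their z.
- keeper_bar (a point): Middle of the keeper's crossbar: a round steel bar 10 mm thick, 292 mm long, parallel to the peg row, bare for 140 mm either side of this point, joined at its ends by two 60 mm arms to the hinge. Shut, it lies 52 mm off the board, this point between peg2 and peg3.
- peg1 (a point): Foot of a steel peg, on the board's surface. The peg stands square to the board, 9 mm thick, 45 mm long, with a round tip. Axes: x up the slope (the high edge is nearest the robot, the board faces away from it), y along the peg row, z out of the board along the peg. Pegs are 75 mm apart, numbered from the robot's left to its right.
- peg2 (a point): Foot of peg 2; as peg1.
- peg3 (a point): Foot of peg 3; as peg1.
- peg4 (a point): Foot of peg 4; as peg1.
- brush1: Loose wooden brush with a hanging eye, 132 mm long, 120 g: head 80 x 34 mm (x, y), 30 mm high, its lower 14 mm a rigid bristle pad 72 x 28 mm; a 16 mm wide stub leads in +x to a steel wire eye. Origin: underside of the bristles, below the middle of the head; x towards the eye, z up. Starts on its bristles on the counter. Three or four are there; an absent one reads None throughout.
- brush1_eye (a point): Centre of the eye of brush1: 75 mm along x from the brush's origin and 22 mm above the underside; opening 20 mm, wire 6 mm, axis along the brush's z.
- brush2: Another brush, the same as brush1, or absent.
- brush2_eye (a point): Centre of the eye of brush2: 75 mm along x from the brush's origin and 22 mm above the underside; opening 20 mm, wire 6 mm, axis along the brush's z.
- brush3: Another brush, the same as brush1, or absent.
- brush3_eye (a point): Centre of the eye of brush3: 75 mm along x from the brush's origin and 22 mm above the underside; opening 20 mm, wire 6 mm, axis along the brush's z.
- brush4: Another brush, the same as brush1, or absent.
- brush4_eye (a point): Centre of the eye of brush4: 75 mm along x from the brush's origin and 22 mm above the underside; opening 20 mm, wire 6 mm, axis along the brush's z.
- cups: Bystander: nested set of blue stacking cups, 76 mm across, 85 mm high. Origin under its centre.
- jar: Bystander: open cream plastic jar, 72 mm across, 60 mm high. Origin under its centre.
- jar_lid: Bystander: the jar's twist lid lying beside it, a cream disc 72 mm across, 14 mm high. Origin under its centre.
- tweezers_case: Bystander: flat steel case 25 x 110 x 14 mm (x, y, z). Origin under its centre.
- plain_brush: Bystander: a wooden nail brush without handle or eye, 45 x 100 x 32 mm. Origin under its centre.
- soap: Bystander: white soap dish 120 x 85 mm with a bar of soap, 38 mm high. Origin under its centre.
Mind the look-alikes: they are no part of the job. What is shaped like the brush1 but green is not meant. Leave any orange look-alike of the brush2 alone.

How it is judged:
By the outcome, as a careful person would: the job done as asked, in the order asked, and still so for the second after the job is handed in, with the robot touching nothing.
Of brush1, brush2, brush3, brush4 only 3 to 4 are there at a start; the rules pass over those that are not, and their reading is None.
At some moment in a run one of brush1, brush2, brush3, brush4 may be knocked a few centimetres aside while the robot is not near it.
It also fails if it takes over 210 s, if anything falls off the work surface, if the arm or the gripper's body presses on something with over 40 N, if the wrist force passes 120 N, or if a joint passes its speed limit or range.

ROBOT

A 6-joint arm with a two-finger parallel gripper is mounted at the origin on the work surface. World frame = base frame: x ahead of the robot, y to its left, z up, the work surface at z = 0. Lengths are in m, angles in rad, forces in N, time in s.
With the tool pointing down it reaches from about 0.35 to 0.875 m from the base axis. Payload 4.2 kg.
Tool frame: the origin (TCP) lies at the very end of the fingers, on their centre line; the grasp point (between the pads) lies 19 mm behind it (manip.grasp_offset is the distance from the TCP to the grasp point, in m); z points along the fingers, y is the line along which they close (so a half turn about z gives the same grasp; the last joint's range is limited). The gripper opens to 87 mm and grips with 3 to 60 N. Pads are 19 mm wide; open, the fingers measure 117 mm over their backs; the gripper's body (75 mm by 190 mm) begins 51 mm behind the grasp point.
Start: joints at [1.499, 0.385, 0.008, 0, -1.194, -0.259], TCP at [0.203, 0.591, 0.223] pointing down, gripper open.
Joint ranges: [-3.14, 3.14], [-1.21, 2.06], [-1.07, 1.41], [-3.16, 2.05], [-2.99, -0.16], [-3.1, 3.1]. Speed limits (rad/s): [2.79, 2.79, 3.14, 3.14, 3.14, 3.14].

INTERFACE

Orientations are given as a unit quaternion [w, x, y, z].
In Python, from cell import manip gives the robot as it stands.
- The arm moves only by the tool step_arm, never from a script. Its argument "moves" is a list of rows, each a list of 3 entries, a list of its own where there are three numbers: the turn, a rotation vector about the tool's x, y, z each as a share of 90 degrees, from -1 to 1, then the shift along the tool's x, y, z each as a share of 0.1 m, from -1 to 1, then the finger opening in mm, from 0 to 87. A call has 1 to 10 rows; each row shifts and turns the commanded pose from where the row before left it, along the tool's axes as they then stand; what a row does not reach is not made up. A row lasts 1/12 s, in which the tool goes at most 41.7 mm and 7.16 degrees, less where a joint would pass 70% of its speed; a pose out of reach is approached as far as the arm can. A call with a number of a shift or a turn outside -1 to 1 is refused whole. A call with a gripper value outside its range is refused whole. The fingers move at their own pace and stop on an object; "grip_force" is the grip in N (left out, the last holds). Time passes only in rows, so rows that do not move let the fingers close. It gives the time, the measured TCP pose, the force, the opening and the grip force at its end, in the units of the state.
- manip.read_state(): the state, without advancing time (a new reading comes with each control period).
- manip.snapshot(name): name is "scene" or "top" or "wrist"; returns a dict with "pixels" (400x640x3 uint8, red, green, blue), "z_map" (400x640 float32, m along the optical axis (not along the pixel's ray), 0 where there is no reading), "K" (3x3 intrinsics, pixels), "R" (3x3) and "t" (3): a world point X has camera coordinates R X + t. Camera axes: x right, y down, z forward; pixel columns grow to the right and rows downward; lengths in m; the calibration is good to about 2 mm. A picture is of the moment at which its call begins.
- manip.finish_job(): hands the job in; it is judged then, once.
The state is a dict: "clock": time; "joint_pos": joint angles; "joint_vel": joint speeds; "effort": joint torques, N m; "ee_pos": TCP position; "ee_rot": TCP orientation; "force": force on the tool from outside, world axes, zero at the start; "ft_torque": the same for the moment, N m; "gripper_width": opening from 0.0 (shut) to 1.0 (fully open); "finger_force": force on a finger pad.
Only numpy, scipy, OpenCV 4.12 (cv2) and the standard library are available. Lean on these libraries where they do the work, as an engineer would, in place of code of your own. Each camera call takes 0.05 s, during which the arm holds its last target. There are 200 camera calls.

## Working session

There is one attempt and no reset: what is moved stays moved. The work goes in short steps, Python scripts to look and compute and a tool call to move; the robot and the scene stay as the last step left them, time stands still between calls to the robot, and variables do not carry over. Pictures are saved under pics/ and viewed, at most 14 in all, crops included, and the job is handed in when it is done.

Besides the shell and the picture viewer there is one more tool, called after "Emit:" as name(argument=value, ...) on one line, values as JSON. step_arm: Moves the arm, as the interface text tells. Its arguments: {"type":"object","properties":{"moves":{"type":"array"},"grip_force":{"type":"number"}},"required":["moves"]}

```bash
ls; mkdir -p pics; python3 - <<'E'
from cell import manip
import cv2
print(manip.read_state())
for n in ("scene","top"):
    s=manip.snapshot(n); cv2.imwrite(f"pics/{n}0.png",s["pixels"][:,:,::-1])
    print(n,s["K"].tolist(),s["R"].tolist(),s["t"].tolist())
E
```

```text
pics
{'clock': 0.0, 'joint_pos': array([ 1.49858736e+00,  3.85577009e-01,  6.62339934e-03, -4.72427208e-04,
       -1.19402334e+00, -2.58613701e-01]), 'joint_vel': array([ 9.55644870e-04,  1.47000320e-04,  3.89931490e-05,  9.40902980e-04,
       -8.97314156e-04, -1.08282162e-03]), 'effort': array([-5.04392101e-04, -3.90665781e+01,  1.87402511e+01,  4.21972454e+00,
        1.10196567e-02, -1.90972401e-04]), 'ee_pos': array([0.20279916, 0.59054118, 0.22145027]), 'ee_rot': array([ 1.10601216e-03,  9.86335746e-01, -1.64743922e-01, -1.17124499e-04]), 'force': array([-0.44277105,  0.48378353, -1.00939269]), 'ft_torque': array([ 0.04867233,  0.03722659, -0.01131954]), 'finger_force': 0.0, 'gripper_width': 0.9990027437647522}
scene [[363.72339513660074, 0.0, 311.7554068437653], [0.0, 363.72339513660074, 201.55549810937842], [0.0, 0.0, 1.0]] [[-0.6751972117998726, 0.7375755031782341, 0.009544751911553222], [0.6219521171995356, 0.5762140006195796, -0.5302386155317192], [-0.3965908333392155, -0.3520792561361065, -0.8477947324146055]] [0.41059677637147607, -0.3010622303264186, 1.3719343573233638]
top [[418.65449779457504, 0.0, 317.4028531171175], [0.0, 418.65449779457504, 206.4598032867974], [0.0, 0.0, 1.0]] [[-0.03108599785326864, -0.9995148504300417, 0.0019298982558604647], [-0.9871264413289979, 0.030397512248851306, -0.15702668587927734], [0.15689184034427955, -0.006786384817583679, -0.9875924743610051]] [-0.02344411299956022, 0.5811936007106361, 1.1910392393256235]
```

View pics/top0.png

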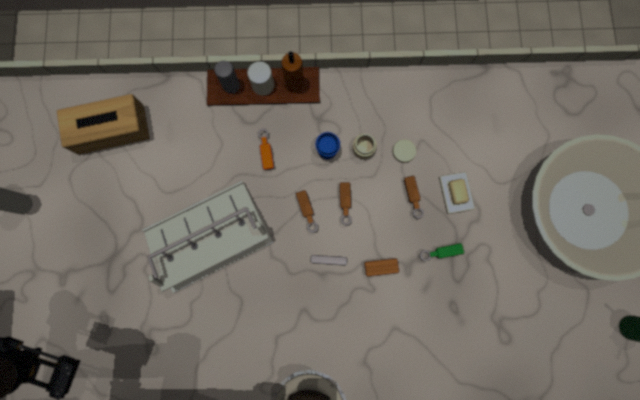

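View pics/scene0.png

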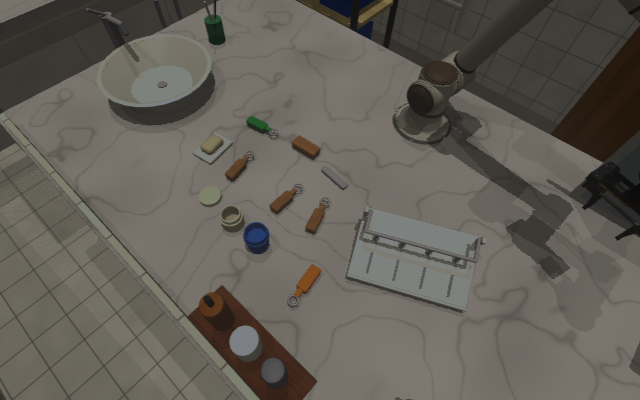

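The top view shows three wooden brushes with eyes at about (306,208), (345,200) and (414,195). The orange one (266,150) and green one (445,251) are look-alikes, and the plain brush is at (381,267). The rack is around (207,238), with its bar nearly shut. Next I'll measure the brushes and the board.

```bash
cat > h.py <<'E'
import numpy as np, cv2
from cell import manip
from scipy.spatial.transform import Rotation as Ro
def cloud(s):
    z=s["z_map"]; v,u=np.mgrid[:z.shape[0],:z.shape[1]]
    c=np.stack([(u-s["K"][0,2])/s["K"][0,0]*z,(v-s["K"][1,2])/s["K"][1,1]*z,z],-1)
    return (c-s["t"])@s["R"]
def ray(s,uv,h):
    "pixels -> world points on plane z=h"
    uv=np.atleast_2d(uv).astype(float)
    d=np.c_[uv,np.ones(len(uv))]@np.linalg.inv(s["K"]).T@s["R"]; o=-s["R"].T@s["t"]
    return o+d*((h-o[2])/d[:,2])[:,None]
def proj(s,X):
    c=np.atleast_2d(X)@s["R"].T+s["t"]; p=c@s["K"].T; return p[:,:2]/p[:,2:]
def brushes(s):
    "wooden blobs: centre, long axis dir, size on plane z=.03"
    hsv=cv2.cvtColor(s["pixels"],cv2.COLOR_RGB2HSV)
    m=cv2.inRange(hsv,(3,90,50),(16,210,255))
    out=[]
    for c in cv2.findContours(m,cv2.RETR_EXTERNAL,cv2.CHAIN_APPROX_NONE)[0]:
        if cv2.contourArea(c)<60: continue
        w=ray(s,c[:,0],.03)
        r=cv2.minAreaRect((w[:,:2]*1000).astype(np.float32))
        out.append((c[:,0].mean(0).round(),np.round(r[0],1),np.round(r[1],1),round(r[2],1),np.median(hsv[c[:,0,1],c[:,0,0]],0)))
    return out
E
python3 - <<'E'
from h import *
for n in ("top","scene"):
    s=manip.snapshot(n); print(n)
    for b in brushes(s): print(b)
    W=cloud(s); np.save(n+"W.npy",W); np.save(n+"P.npy",s["pixels"])
    big=cv2.resize(s["pixels"],None,fx=4,fy=4,interpolation=cv2.INTER_CUBIC)[:,:,::-1]
    y,x=((170,140),(190,330))[n=="scene"]; cv2.imwrite(f"pics/{n}1.png",np.clip(big[4*y:4*y+560,4*x:4*x+760]*1.6,0,255))
    # plane of the board
    a=W[...,2]; 
    c=cv2.inRange(cv2.cvtColor(s["pixels"],cv2.COLOR_RGB2HSV),(0,0,0),(180,255,255))
    px=dict(top=[(190,215),(215,205),(235,205),(165,245),(220,265),(190,275),(206,258)],scene=[(360,260),(384,268),(410,275),(436,280),(400,225),(430,232)])[n]
    for u,v in px: print((u,v),W[v,u].round(4), s["pixels"][v,u])
E
```

```text
top
(array([381., 267.]), array([ 398.2, -222.5]), array([43.1, 97.9]), 4.5, array([ 13., 127., 102.]))
(array([305., 206.]), array([583.2,  -5. ]), array([98.7, 32.3]), 16.6, array([ 13. , 123.5,  95. ]))
(array([345., 197.]), array([ 604.7, -125.2]), array([ 30.1, 100.7]), 87.7, array([ 13. , 128.5,  94. ]))
(array([412., 192.]), array([ 617.3, -329.5]), array([100.2,  34.3]), 11.9, array([ 13. , 122. ,  98.5]))
(array([266., 153.]), array([753.3, 110.8]), array([104.5,  36.1]), 7.9, array([ 11., 133., 116.]))
(array([263.,  88.]), array([972.3, 117.8]), array([121. , 350.4]), 0.2, array([ 10., 154.,  56.]))
(190, 215) [0.569  0.3398 0.0275] [142 145 134]
(215, 205) [0.5965 0.2646 0.0303] [141 145 135]
(235, 205) [0.593  0.203  0.0401] [108 110 107]
(165, 245) [0.4798 0.403  0.0526] [104 105 100]
(220, 265) [0.4188 0.2548 0.0036] [81 80 73]
(190, 275) [0.3916 0.3179 0.0908] [133 138 126]
(206, 258) [0.4374 0.2761 0.0831] [140 145 132]
scene
(array([251., 349.]), array([980.4, 120.4]), array([363.7, 116.2]), 89.9, array([ 10., 132.,  62.]))
(array([307., 281.]), array([755.9, 115. ]
[... 180 characters left out ...]
00.]), array([ 607.5, -118.4]), array([ 40., 102.]), 89.7, array([ 14. , 113.5,  75.5]))
(array([237., 166.]), array([ 620.3, -326.4]), array([101.8,  35.3]), 11.6, array([ 14., 118.,  77.]))
(array([306., 146.]), array([ 400.1, -221. ]), array([47.4, 99.6]), 4.6, array([ 14. , 112.5,  82.5]))
(360, 260) [0.6103 0.187  0.0387] [126 130 127]
(384, 268) [0.5817 0.251  0.0348] [125 129 127]
(410, 275) [0.5508 0.3168 0.038 ] [126 130 126]
(436, 280) [0.5161 0.3778 0.0419] [126 130 126]
(400, 225) [0.4638 0.2113 0.0786] [126 130 128]
(430, 232) [0.4264 0.2875 0.0819] [126 130 127][ WARN:0@2.234] global loadsave.cpp:1063 imwrite_ Unsupported depth image for selected encoder is fallbacked to CV_8U.
```

View pics/top1.png

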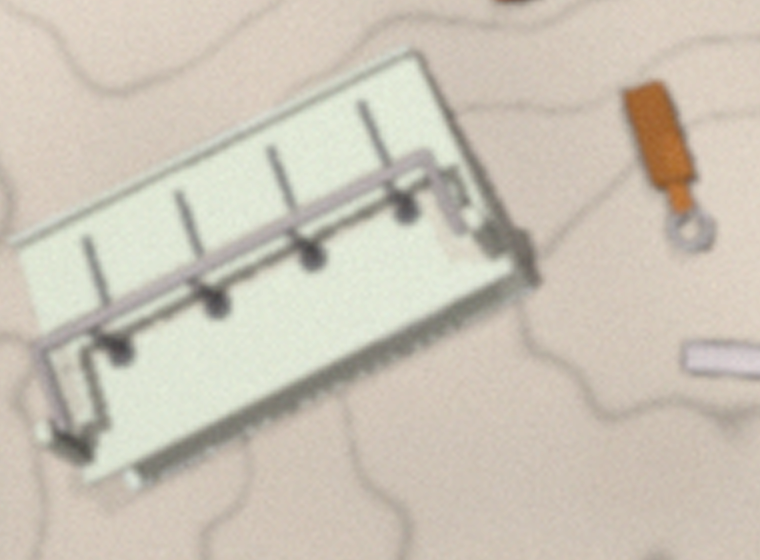

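View pics/scene1.png

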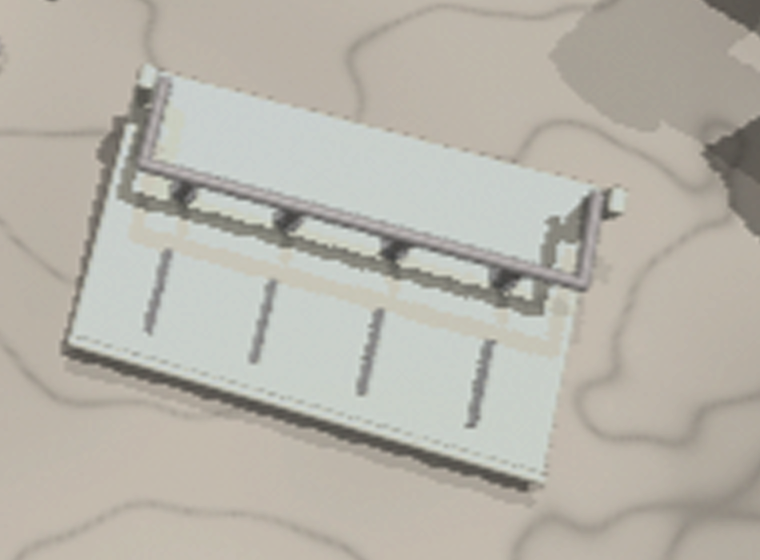

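```bash
cat > board.py <<'E'
from h import *
from scipy.optimize import least_squares
def fit(W):
    "board frame from a cloud: plane at 20 deg tilt, then its rim"
    P=W.reshape(-1,3)
    P=P[(abs(P[:,0]-.5)<.16)&(abs(P[:,1]-.28)<.22)&(P[:,2]>.012)&(P[:,2]<.12)]
    n=np.array([.25,.25,.95]); n/=np.linalg.norm(n); d=None
    best=0
    rng=np.random.default_rng(0)
    for _ in range(400):
        a,b,c=P[rng.choice(len(P),3,False)]; m=np.cross(b-a,c-a); m/=np.linalg.norm(m)+1e-12; m*=np.sign(m[2])
        if abs(m[2]-np.cos(np.radians(20)))>.04: continue
        k=(abs((P-a)@m)<.003).sum()
        if k>best: best=k; n,d=m,a
    Q=P[abs((P-d)@n)<.004]; c=Q.mean(0); n=np.linalg.svd(Q-c)[2][2]; n*=np.sign(n[2])
    return n,Q,c
if __name__=="__main__":
    for s in ("scene","top"):
        W=np.load(s+"W.npy"); n,Q,c=fit(W)
        x=np.array([0,0,1])-n*n[2]; x/=np.linalg.norm(x); y=np.cross(n,x)
        e=np.c_[(Q-c)@x,(Q-c)@y]*1000
        r=cv2.minAreaRect(e.astype(np.float32))
        ctr=c+(r[0][0]*x+r[0][1]*y)/1000
        lo,hi=np.percentile(e[:,0],[.7,99.7]),np.percentile(e[:,1],[.5,99.5])
        print(s,"tilt",np.degrees(np.arccos(n[2])),"slope-dir yaw",np.degrees(np.arctan2(x[1],x[0])),"rect",r,lo,hi)
        th=r[2] if abs(r[2])<45 else r[2]-90; R_=Ro.from_rotvec(n*np.radians(th)); x2=R_.apply(x);y2=R_.apply(y)
        print(" yaw by rim",np.degrees(np.arctan2(x2[1],x2[0])), "origin", (ctr+.025*x2).round(4))
        B=np.stack([x2,y2,n],1); O=ctr+.025*x2
        # things above board: pegs, bar
        P=(W.reshape(-1,3)-O)@B*1000
        bar=P[(abs(P[:,1])<130)&(P[:,2]>47)&(P[:,2]<90)&(abs(P[:,0])<40)]
        print(" bar n",len(bar),"x,z med",np.median(bar,0), "slope dx/dy",np.polyfit(bar[:,1],bar[:,0],1))
        pg=P[(abs(P[:,0])<30)&(P[:,2]>12)&(P[:,2]<42)&(abs(P[:,1])<140)]
        for k in range(4):
            q=pg[abs(pg[:,1]-(112.5-75*k))<20]; print("  peg",k+1,len(q),np.median(q,0).round(1) if len(q) else "")
        S=np.load(s+"P.npy")
E
python3 board.py
python3 - <<'E'
from h import *
# steel eye centres: depth pts above counter beyond brush end
for s,dx in (("scene",0),("top",0)):
    W=np.load(s+"W.npy").reshape(-1,3)
    for x,y in ((.585,-.004),(.606,-.122),(.619,-.328)):
        q=W[(abs(W[:,0]-x)<.12)&(abs(W[:,1]-y)<.06)&(W[:,2]>.012)&(W[:,2]<.045)]
        r=cv2.minAreaRect((q[:,:2]*1000).astype(np.float32)); print(s,len(q),r)
        top=q[q[:,2]>.026]; c=top.mean(0); print("  top",top.mean(0).round(4), cv2.minAreaRect((top[:,:2]*1000).astype(np.float32)))
E
```

```text
scene tilt 19.964168427718782 slope-dir yaw -154.74135921888958 rect ((1.6293182373046875, 4.37628173828125), (209.96897888183594, 329.3987731933594), 0.09759364277124405) [-93.99275271 105.48647666] [-157.75303133  167.20238115]
 yaw by rim -154.6375258609428 origin [0.4868 0.2812 0.0646]
 bar n 382 x,z med [-0.46712387 -3.80317813 62.20172523] slope dx/dy [ 0.0007034  -0.22930937]
  peg 1 5 [ -3.4 111.8  27.1]
  peg 2 7 [-3.2 39.1 34.1]
  peg 3 8 [ -3.5 -34.9  23.2]
  peg 4 8 [  -3.2 -109.3   29.3]
top tilt 19.962936104662003 slope-dir yaw -154.92751581322753 rect ((-6.9888916015625, 2.756072998046875), (214.08917236328125, 329.955810546875), 0.37371233105659485) [-105.37303974   98.46057347] [-158.67480805  166.03438087]
 yaw by rim -154.529913732591 origin [0.4883 0.2804 0.0644]
 bar n 354 x,z med [ 2.05433146  1.46934446 61.70595876] slope dx/dy [0.00499318 1.72934154]
  peg 1 17 [  3.5 112.7  29.6]
  peg 2 20 [ 3.2 38.3 29. ]
  peg 3 23 [  2.6 -35.9  32.1]
  peg 4 20 [   2.7 -110.9   29.1]
scene 340 ((570.9478759765625, -9.209075927734375), (129.973876953125, 34.90843963623047)
[... 677 characters left out ...]
.401199340820312), (129.12025451660156, 33.48225784301758), 16.587804794311523)
  top [ 0.5864 -0.0044  0.0295] ((570.665283203125, -9.45217514038086), (127.9964599609375, 33.24095916748047), 16.794225692749023)
top 384 ((591.79736328125, -124.95468139648438), (33.43297576904297, 128.4161834716797), 89.25833892822266)
  top [ 0.6094 -0.1254  0.0293] ((591.6775512695312, -124.79815673828125), (33.425941467285156, 128.19793701171875), 89.10870361328125)
top 470 ((645.0496826171875, -336.04595947265625), (206.9051055908203, 59.56672668457031), 13.226950645446777)
  top [ 0.6251 -0.3302  0.0292] ((605.6866455078125, -333.2730712890625), (128.15194702148438, 33.00441360473633), 9.741808891296387)
```

```bash
cat > plan.py <<'E'
from h import *
from math import radians as rad
cy,ct=rad(-154.6),rad(20)
X=np.array([np.cos(cy)*np.cos(ct),np.sin(cy)*np.cos(ct),np.sin(ct)])
N=np.array([-np.cos(cy)*np.sin(ct),-np.sin(cy)*np.sin(ct),np.cos(ct)])
Y=np.cross(N,X); B=np.stack([X,Y,N],1)
O=np.array([.4875,.2808,.0645])+.0013*Y
def bw(x,y,z): return O+B@np.array([x,y,z])          # board -> world
def tool(z,y):                                       # tool rotation from its z and y axes
    z=np.array(z,float);z/=np.linalg.norm(z); y=np.array(y,float); y-=z*(y@z); y/=np.linalg.norm(y)
    return np.stack([np.cross(y,z),y,z],1)
def down(yaw_deg): a=rad(yaw_deg); return tool([0,0,-1],[np.cos(a),np.sin(a),0])
def near(R,R0):                                      # of the two half-turn equivalents the nearer
    R2=R@np.diag([-1,-1,1]); a=lambda M:Ro.from_matrix(R0.T@M).magnitude()
    return R if a(R)<=a(R2) else R2
def cur():
    s=manip.read_state(); q=s["ee_rot"]; return s["ee_pos"],Ro.from_quat(q[[1,2,3,0]]).as_matrix(),s
def show(p,R,n=1,p0=None,R0=None,flip=None):
    "what is left to go, and n equal rows (turn and shift in tool axes)"
    if p0 is None: p0,R0,s=cur()
    R=near(R,R0) if flip is None else (R if flip==0 else R@np.diag([-1,-1,1]))
    rv=Ro.from_matrix(R0.T@R).as_rotvec()
    print("turn",(rv/rad(90)).round(3),"shift",(R0.T@(p-p0)*10).round(3),"at end axes",(R.T@(p-p0)*10).round(3))
    print("per row: turn",(rv/rad(90)/n).round(4))
    Rs=[R0@Ro.from_rotvec(rv*k/n).as_matrix() for k in range(n)]
    for r in Rs: print("   ",(r.T@(p-p0)*10/n).round(3))
G=.019
E
python3 - <<'E'
from plan import *
R=down(-154.6)
bar=lambda a: bw(.06-.06*np.cos(a),0,.052+.06*np.sin(a))
g=bar(.1); print("bar",g)
p=g+[0,0,-G]; show(p+[0,0,.08],R,8)
arc=[R.T@(bar(a+.2)-bar(a))*10 for a in np.arange(.1,2.2,.2)]
print(np.round(arc,3))
E
```

```text
bar [0.5057197  0.28801224 0.1190953 ]
turn [ 0.001 -0.     0.507] shift [3.848 1.879 0.421] at end axes [ 4.034 -1.437  0.418]
per row: turn [ 0.0001 -0.      0.0634]
    [0.481 0.235 0.053]
    [0.502 0.186 0.053]
    [0.518 0.135 0.052]
    [0.529 0.083 0.052]
    [0.534 0.03  0.052]
    [ 0.535 -0.023  0.052]
    [ 0.53  -0.076  0.052]
    [ 0.52  -0.129  0.052]
[[-0.    -0.018 -0.118]
 [ 0.     0.006 -0.12 ]
 [ 0.     0.03  -0.116]
 [ 0.     0.052 -0.108]
 [-0.     0.073 -0.095]
 [-0.     0.09  -0.079]
 [ 0.     0.104 -0.06 ]
 [ 0.     0.114 -0.038]
 [-0.     0.119 -0.014]
 [ 0.     0.119  0.01 ]
 [ 0.     0.115  0.033]]
```

Emit:
step_arm(moves=[[[0,0,0.0634],[0.38,0.19,0.04],87],[[0,0,0.0634],[0.38,0.15,0.04],60],[[0,0,0.0634],[0.39,0.11,0.04],40],[[0,0,0.0634],[0.39,0.06,0.04],40],[[0,0,0.0634],[0.4,0.02,0.04],40],[[0,0,0.0634],[0.4,-0.02,0.04],40],[[0,0,0.0634],[0.4,-0.06,0.04],40],[[0,0,0.0634],[0.4,-0.1,0.04],40],[[0,0,0],[0.4,-0.14,0.04],40],[[0,0,0],[0.3,-0.11,0.04],40]])

```text
clock: 1.03
ee_pos: [0.4848, 0.307, 0.1825]
ee_rot: [0.0, 0.845, -0.535, 0.0]
force: [-0.7, 0.7, -0.5]
gripper_width: 0.478
finger_force: 0.0
```

```bash
python3 - <<'E'
from plan import *
R=down(-154.6)
p=bw(.06-.06*np.cos(.1),0,.052+.06*np.sin(.1))+[0,0,-G]
show(p,R,3); print(cur()[2]["clock"],cur()[2]["gripper_width"])
E
```

```text
turn [ 0.    -0.    -0.001] shift [ 0.26  -0.108  0.824] at end axes [ 0.261 -0.108  0.824]
per row: turn [ 0.     -0.0001 -0.0003]
    [ 0.087 -0.036  0.275]
    [ 0.087 -0.036  0.275]
    [ 0.087 -0.036  0.275]
1.0333 0.47837852601761127
```

Emit:
step_arm(moves=[[[0,0,0],[0.2,-0.1,0.1],40],[[0,0,0],[0.06,-0.01,0.25],40],[[0,0,0],[0,0,0.25],40],[[0,0,0],[0,0,0.22],40],[[0,0,0],[0,0,0],40],[[0,0,0],[0,0,0],3],[[0,0,0],[0,0,0],3],[[0,0,0],[0,0,0],3],[[0,0,0],[0,0,0],3],[[0,0,0],[0,0,0],3]], grip_force=15)

```text
clock: 1.87
ee_pos: [0.5049, 0.2912, 0.1021]
ee_rot: [-0.001, 0.845, -0.534, 0.0]
force: [-1.7, -0.4, 0.4]
gripper_width: 0.165
finger_force: 0.0
```

```bash
python3 - <<'E'
from plan import *
p,R,s=cur(); print((B.T@(p+R[:,2]*-G-O)).round(4),s["gripper_width"]*87,s["finger_force"],s["force"])
E
```

```text
[ 0.0005 -0.0032  0.06  ] 14.323424096026926 0.0 [-1.6506564  -0.43035636  0.42518087]
```

Emit:
step_arm(moves=[[[0,0,0],[0,0,0],3],[[0,0,0],[0,0,0],3],[[0,0,0],[0,0,0],3],[[0,0,0],[0,-0.02,-0.12],3]])

```text
clock: 2.2
ee_pos: [0.5046, 0.2909, 0.1105]
ee_rot: [0.002, 0.845, -0.535, -0.001]
force: [-4.1, 0.5, -5.6]
gripper_width: 0.111
finger_force: 15.0
```

Emit:
step_arm(moves=[[[0,0,0],[0,0.01,-0.12],3],[[0,0,0],[0,0.03,-0.12],3],[[0,0,0],[0,0.05,-0.11],3],[[0,0,0],[0,0.07,-0.1],3],[[0,0,0],[0,0.09,-0.08],3],[[0,0,0],[0,0.1,-0.06],3],[[0,0,0],[0,0.11,-0.04],3],[[0,0,0],[0,0.12,-0.01],3]])

```text
clock: 2.87
ee_pos: [0.4583, 0.2693, 0.1825]
ee_rot: [-0.007, 0.846, -0.533, 0.004]
force: [6.4, 2.2, 7.8]
gripper_width: 0.107
finger_force: 15.0
```

```bash
python3 - <<'E'
from plan import *
p,R,s=cur(); g=(B.T@(p+R[:,2]*-G-O)); print(g.round(4),s["gripper_width"]*87,np.arctan2(g[2]-.052,.06-g[0]),np.hypot(g[2]-.052,.06-g[0]))
E
```

```text
[ 0.0766 -0.0034  0.1179] 9.283824988225916 1.8170067118153197 0.06799050521815188
```

Emit:
step_arm(moves=[[[0,0,0],[0,0.12,0.02],3],[[0,0,0],[0,0.12,0.05],3],[[0,0,0],[0,0,0],3],[[0,0,0],[0,0,0],40],[[0,0,0],[0,0,0],40],[[0,0,0],[0,0,0],40],[[0,0,0],[0,0,-0.3],50],[[0,0,0],[0,0,-0.4],50],[[0,0,0],[0,0,-0.4],50]])

```text
clock: 3.62
ee_pos: [0.4312, 0.255, 0.2801]
ee_rot: [0.002, 0.845, -0.534, -0.0]
force: [0.9, 1.1, 0.5]
gripper_width: 0.474
finger_force: 0.0
```

```bash
python3 - <<'E'
from plan import *
s=manip.snapshot("scene"); W=cloud(s)
P=(W.reshape(-1,3)-O)@B*1000
bar=P[(abs(P[:,1])<130)&(P[:,2]>80)&(P[:,2]<125)&(P[:,0]>0)&(P[:,0]<110)]
print(len(bar),np.median(bar,0))
Rb=down(180-162.7+90)   # closing across brush A (long axis 17.3 deg)
pA=np.array([.5956,-.0016,.0])
show(pA+[0,0,.12],Rb,10); print(cur()[2]["joint_pos"].round(2))
for b in brushes(s): print(b[:4])
cv2.imwrite("pics/s2.png",s["pixels"][130:330,200:520,::-1].repeat(2,0).repeat(2,1))
E
```

```text
399 [ 97.31429632  -3.20785548 102.29698956]
turn [-0.008 -0.006 -0.909] shift [ 3.029 -0.305  1.704] at end axes [0.758 2.95  1.701]
per row: turn [-0.0008 -0.0006 -0.0909]
    [ 0.303 -0.031  0.17 ]
    [0.304 0.013 0.17 ]
    [0.3   0.056 0.17 ]
    [0.289 0.098 0.17 ]
    [0.272 0.137 0.169]
    [0.25  0.175 0.169]
    [0.223 0.208 0.169]
    [0.191 0.238 0.169]
    [0.156 0.262 0.17 ]
    [0.117 0.281 0.17 ]
[ 0.86  0.13 -0.17  0.01 -1.26 -0.42]
(array([250., 349.]), array([980.4, 120.4]), array([363.7, 116.2]), 89.9)
(array([307., 281.]), array([755.9, 115. ]), array([101.9,  35.7]), 8.7)
(array([316., 218.]), array([586.8,  -1.9]), array([105.3,  33.3]), 18.3)
(array([283., 200.]), array([ 607.4, -118.7]), array([ 39.4, 101.8]), 89.7)
(array([237., 168.]), array([ 621.2, -323.2]), array([105.4,  41.9]), 13.2)
(array([306., 147.]), array([ 402.4, -217.8]), array([ 54.1, 106.2]), 1.6)
```

View pics/s2.png

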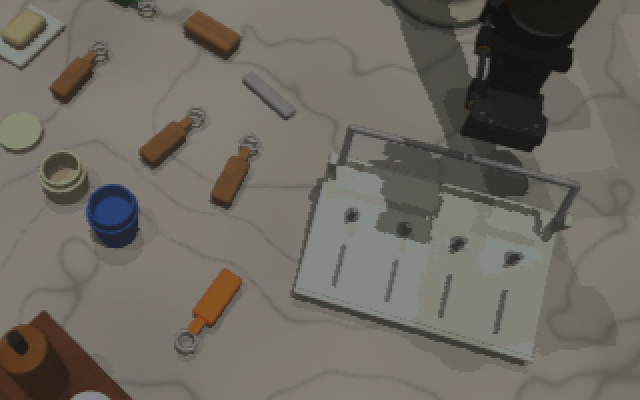

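Emit:
step_arm(moves=[[[0,0,-0.0758],[0.27,-0.03,0],60],[[0,0,-0.0758],[0.27,0,0],60],[[0,0,-0.0758],[0.27,0.04,0.1],60],[[0,0,-0.0758],[0.26,0.07,0.15],60],[[0,0,-0.0758],[0.25,0.1,0.15],60],[[0,0,-0.0758],[0.24,0.13,0.15],60],[[0,0,-0.0758],[0.22,0.15,0.15],60],[[0,0,-0.0758],[0.2,0.18,0.15],60],[[0,0,-0.0758],[0.18,0.2,0.15],60],[[0,0,-0.0758],[0.15,0.22,0.15],60]])

```text
clock: 4.5
ee_pos: [0.5725, 0.0244, 0.1635]
ee_rot: [0.0, 0.999, 0.034, -0.001]
force: [0.4, -0.6, 0.4]
gripper_width: 0.689
finger_force: 0.0
```

```bash
cat > brush.py <<'E'
from plan import *
def measure(x,y,names=("top","scene")):
    "brush near x,y: overall rectangle of its points over the counter -> origin, axis angle"
    for n in names:
        W=cloud(manip.snapshot(n)).reshape(-1,3)
        q=W[(abs(W[:,0]-x)<.12)&(abs(W[:,1]-y)<.05)&(W[:,2]>.012)&(W[:,2]<.04)]
        r=cv2.minAreaRect((q[:,:2]*1000).astype(np.float32)); print(n,np.round(r[0],1),np.round(r[1],1),round(r[2],1))
E
python3 - <<'E'
from brush import *
measure(.585,-.005)
Rb=down(107.3); pA=np.array([.5956,-.0016,.0055])
show(pA,Rb,5)
E
```

```text
top [559.  -13.1] [105.1  32.9] 19.0
scene [571.4  -8.7] [129.2  34.4] 17.2
turn [ 0.001  0.005 -0.154] shift [0.238 0.255 1.553] at end axes [0.159 0.305 1.554]
per row: turn [ 0.0001  0.001  -0.0308]
    [0.048 0.051 0.311]
    [0.045 0.053 0.311]
    [0.042 0.055 0.311]
    [0.038 0.057 0.311]
    [0.035 0.059 0.311]
```

Emit:
step_arm(moves=[[[0,0,-0.075],[0.12,0.13,0.1],60],[[0,0,-0.075],[0.11,0.14,0.3],60],[[0,0,0],[0,0,0.4],60],[[0,0,0],[0,0,0.3],60],[[0,0,0],[0,0,0.2],60],[[0,0,0],[0,0,0],60]])

```text
clock: 5.1
ee_pos: [0.5946, 0.0016, 0.03]
ee_rot: [0.0, 0.989, 0.148, -0.005]
force: [-0.6, -0.3, -0.0]
gripper_width: 0.687
finger_force: 0.0
```

```bash
python3 - <<'E'
from brush import *
show(np.array([.5956,-.0016,.0055]),down(107.3),1)
E
```

```text
turn [-0.001  0.007 -0.003] shift [0.003 0.034 0.245] at end axes [0.    0.034 0.245]
per row: turn [-0.0008  0.0069 -0.0034]
    [0.003 0.034 0.245]
```

Emit:
step_arm(moves=[[[0,0.006,0],[0,0.03,0.12],60],[[0,0,0],[0,0,0.12],60],[[0,0,0],[0,0,0],60],[[0,0,0],[0,0,0],25],[[0,0,0],[0,0,0],25],[[0,0,0],[0,0,0],25],[[0,0,0],[0,0,0],25],[[0,0,0],[0,0,0],25],[[0,0,0],[0,0,0],25],[[0,0,0],[0,0,0],25]], grip_force=25)

```text
clock: 5.93
ee_pos: [0.6001, -0.0008, 0.0116]
ee_rot: [-0.001, 0.989, 0.149, 0.005]
force: [-0.6, -0.8, 4.2]
gripper_width: 0.387
finger_force: 25.0
```

```bash
python3 - <<'E'
from brush import *
p,R,s=cur(); print(p,s["gripper_width"]*87,s["finger_force"],s["force"])
measure(.585,-.005,("scene",))
# hang pose: TCP in board frame for peg k, lift h
Rh=tool(-N,-Y); e=R[:,0]; print("tool x",e,"Rh x",Rh[:,0],X)
for k in (1,2,3,4): print(k,(bw(-.075,.1125-.075*(k-1),.06)).round(3))
E
```

```text
[ 0.60007993 -0.00076787  0.01155926] 33.663463580399245 24.999260008335114 [-0.58044921 -0.76531963  4.15364958]
scene [609.7   3.8] [47.4 52.2] 86.5
tool x [0.95556859 0.29458102 0.01052131] Rh x [-0.84885751 -0.40306718  0.34202014] [-0.84885751 -0.40306718  0.34202014]
1 [0.619 0.217 0.095]
2 [0.586 0.285 0.095]
3 [0.554 0.353 0.095]
4 [0.522 0.42  0.095]
```

```bash
python3 - <<'E'
from brush import *
s=manip.snapshot("scene"); w=manip.snapshot("wrist")
a=cv2.resize(s["pixels"][140:290,220:420],(560,420),interpolation=cv2.INTER_CUBIC)
b=cv2.resize(w["pixels"],(672,420))[:,300:540] if 0 else cv2.resize(w["pixels"],(240,150))
c=np.zeros((420,800,3),np.uint8); c[:,:560]=a; c[:150,560:]=b
cv2.imwrite("pics/g1.png",c[:,:,::-1]); 
E
```

```text
(no output)
```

View pics/g1.png

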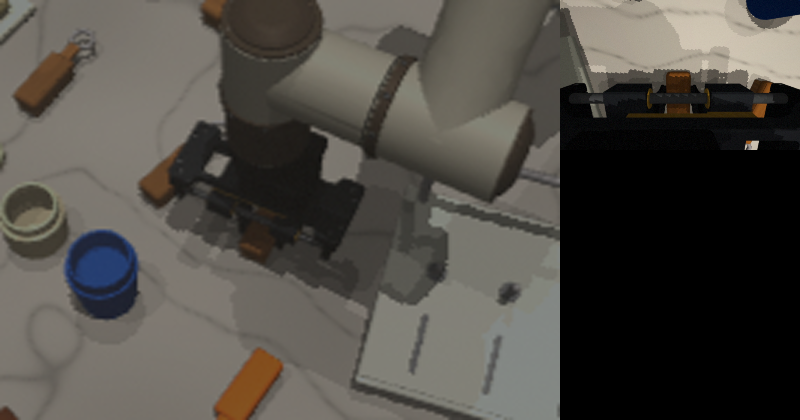

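Emit:
step_arm(moves=[[[0,0,0],[0,0,-0.1],25],[[0,0,0],[0,0,-0.3],25],[[0,0,0],[0,0,-0.4],25],[[0,0,0],[0,0,-0.4],25],[[0,0,0],[0,0,-0.4],25],[[0,0,0],[0,0,0],25]])

```text
clock: 6.58
ee_pos: [0.6032, -0.001, 0.1806]
ee_rot: [-0.0, 0.989, 0.15, 0.013]
force: [1.2, 0.2, 0.5]
gripper_width: 0.386
finger_force: 25.0
```

```bash
cat >> plan.py <<'E'
def hang(y,d,u,h): return bw(-.075+d,y,h+u), tool(-N,-Y)
E
python3 - <<'E'
from plan import *
p,R=hang(.1125,-.004,.0116,.09)
show(p,R,8); print(cur()[2]["gripper_width"]*87,cur()[2]["force"])
E
```

```text
turn [-0.012 -0.239 -0.091] shift [ 0.957 -2.065  0.494] at end axes [ 1.341 -1.904  0.019]
per row: turn [-0.0015 -0.0298 -0.0113]
    [ 0.12  -0.258  0.062]
    [ 0.127 -0.256  0.055]
    [ 0.134 -0.254  0.049]
    [ 0.141 -0.252  0.042]
    [ 0.147 -0.249  0.034]
    [ 0.153 -0.246  0.027]
    [ 0.158 -0.244  0.019]
    [ 0.163 -0.241  0.011]
33.59450624400205 [1.2304817  0.16452617 0.47092775]
```

Emit:
step_arm(moves=[[[0,-0.03,-0.011],[0.12,-0.26,0],25],[[0,-0.03,-0.011],[0.13,-0.26,0],25],[[0,-0.03,-0.011],[0.13,-0.25,0],25],[[0,-0.03,-0.011],[0.14,-0.25,0.06],25],[[0,-0.03,-0.011],[0.15,-0.25,0.06],25],[[0,-0.03,-0.011],[0.15,-0.25,0.06],25],[[0,-0.03,-0.011],[0.16,-0.24,0.06],25],[[0,-0.03,-0.011],[0.16,-0.24,0.05],25],[[0,0,0],[0,0,0],25],[[0,0,0],[0,0,0],25]])

```text
clock: 7.42
ee_pos: [0.6259, 0.2249, 0.1216]
ee_rot: [0.028, 0.959, 0.215, -0.183]
force: [-0.9, -0.1, -0.9]
gripper_width: 0.389
finger_force: 25.0
```

```bash
cat > look.py <<'E'
from plan import *
def look(name,pic=None,box=None,y=0):
    s=manip.snapshot(name); W=cloud(s); P=(W-O)@B*1000
    if pic:
        c=proj(s,bw(-.04,y,.06))[0].astype(int); a=s["pixels"][max(c[1]-55,0):c[1]+55,max(c[0]-75,0):c[0]+75]
        cv2.imwrite(pic,cv2.resize(a,None,fx=5,fy=5,interpolation=cv2.INTER_CUBIC)[:,:,::-1]); print("crop origin",c-[75,55])
    return s,P
E
python3 - <<'E'
from look import *
p,R=hang(.1125,-.004,.0116,.06)
show(p,R,1)
look("scene","pics/h1.png",y=.1125); look("top","pics/h1t.png",y=.1125)
a=cv2.imread("pics/h1.png");b=cv2.imread("pics/h1t.png"); cv2.imwrite("pics/h1c.png",cv2.resize(np.hstack([a,b]),(800,293)))
E
```

```text
turn [-0.016  0.014  0.001] shift [0.04  0.044 0.165] at end axes [0.036 0.04  0.167]
per row: turn [-0.0162  0.014   0.0011]
    [0.04  0.044 0.165]
crop origin [297 193]
crop origin [155 147]
```

View pics/h1c.png

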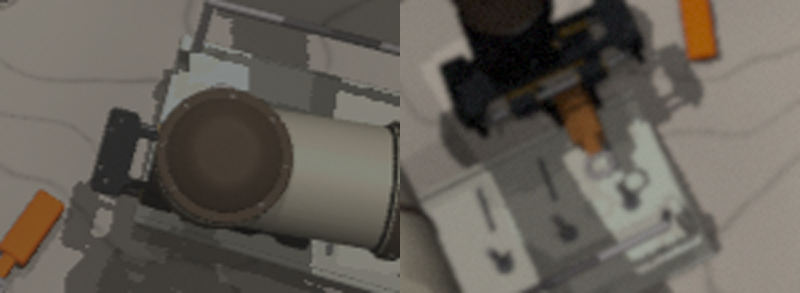

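The eye shows in the top view at about (600,163) in the crop, with the peg just beyond it. I'll measure the eye ring from the top cloud.

```bash
cat > eye.py <<'E'
from plan import *
import sys
def eye(y,d,u,grasp=True,name="top"):
    "held brush: ring pixels near the predicted eye, board-frame offset of eye from peg, and implied d"
    p,R,s0=cur(); g=p-R[:,2]*0
    bx=-R[:,0] if R[:,0]@X<0 else R[:,0]; bn=-R[:,2]
    e=p+bx*(.075-d)+bn*(.022-u)
    s=manip.snapshot(name); W=cloud(s).reshape(-1,3); by=np.cross(bn,bx)
    q=(W-e)@np.stack([bx,by,bn],1)*1000
    m=(abs(q[:,0]-5)<35)&(abs(q[:,1])<24)&(abs(q[:,2])<16); r=q[m]
    print("n",len(r),"x ext",np.percentile(r[:,0],[1,99]).round(1))
    far=r[r[:,0]>np.percentile(r[:,0],99)-28]; print("ring y mid",np.percentile(far[:,1],[2,98]).mean().round(1),"w",np.ptp(np.percentile(far[:,1],[2,98])).round(1),"z",np.median(far[:,2]).round(1))
    tip=np.percentile(r[:,0],99)-16+.5     # outer rim is 16 mm past the eye centre
    print("eye vs predicted: x",tip.round(1),"y",np.percentile(far[:,1],[2,98]).mean().round(1))
    e2=e+bx*tip/1000+by*np.percentile(far[:,1],[2,98]).mean()/1000
    print("eye in board mm",(B.T@(e2-O)*1000).round(1),"want y",y*1000)
    return s
if __name__=="__main__": eye(*map(float,sys.argv[1:4]))
E
python3 eye.py .1125 -.004 .0116
```

```text
n 97 x ext [-28.2  16.9]
ring y mid 0.2 w 29.8 z 3.2
eye vs predicted: x 1.4 y 0.2
eye in board mm [  6.1 110.9 102.9] want y 112.5
```

```bash
python3 - <<'E'
from plan import *
show(*hang(.1125,-.0052,.0116,.05),1)
E
```

```text
turn [-0.017  0.011 -0.001] shift [0.069 0.023 0.302] at end axes [0.064 0.015 0.303]
per row: turn [-0.0166  0.0106 -0.0006]
    [0.069 0.023 0.302]
```

Emit:
step_arm(moves=[[[-0.017,0.011,0],[0.07,0.02,0.1],25],[[0,0,0],[0,0,0.2],25],[[0,0,0],[0,0,0],25],[[0,0,0],[0,0,0],25]])

```text
clock: 7.9
ee_pos: [0.6233, 0.2188, 0.095]
ee_rot: [0.039, 0.961, 0.216, -0.17]
force: [0.0, 0.6, -0.7]
gripper_width: 0.385
finger_force: 25.0
```

```bash
python3 eye.py .1125 -.0052 .0116; python3 - <<'E'
from plan import *
show(*hang(.1125,-.0052,.0116,.02),1)
E
```

```text
n 94 x ext [-28.7  15.9]
ring y mid 0.6 w 30.2 z 3.2
eye vs predicted: x 0.4 y 0.6
eye in board mm [  0.7 113.4  72.1] want y 112.5
turn [ 0.    -0.001 -0.001] shift [-0.005 -0.005  0.312] at end axes [-0.004 -0.004  0.312]
per row: turn [ 0.0004 -0.0009 -0.0007]
    [-0.005 -0.005  0.312]
```

Emit:
step_arm(moves=[[[0,0,0],[0,0,0.1],25],[[0,0,0],[0,0,0.1],25],[[0,0,0],[0,0,0.1],25],[[0,0,0],[0,0,0.1],25],[[0,0,0],[0,0,0.04],25],[[0,0,0],[0,0,0],25]])

```text
clock: 8.45
ee_pos: [0.609, 0.2131, 0.0513]
ee_rot: [0.039, 0.96, 0.216, -0.171]
force: [0.1, -0.1, -1.0]
gripper_width: 0.39
finger_force: 25.0
```

```bash
python3 eye.py .1125 -.0052 .0116; python3 - <<'E'
from plan import *
show(*hang(.1125,-.0052,.0116,0),1)
E
```

```text
n 98 x ext [-27.9  15.3]
ring y mid 0.4 w 29.1 z 3.6
eye vs predicted: x -0.2 y 0.4
eye in board mm [ -0.3 112.4  25.9] want y 112.5
turn [ 0.001  0.001 -0.   ] shift [-0.006  0.005  0.047] at end axes [-0.007  0.005  0.047]
per row: turn [ 0.0006  0.0012 -0.0001]
    [-0.006  0.005  0.047]
```

Emit:
step_arm(moves=[[[0,0,0],[0,0,0.03],25],[[0,0,0],[0,0,0.01],25],[[0,0,0],[0,0,0],50],[[0,0,0],[0,0,0],50],[[0,0,0],[0,0,0],50],[[0,0,0],[0,0,0],50],[[0,0,0],[0,0,-0.3],50],[[0,0,0],[0,0,-0.4],50],[[0,0,0],[0,0,-0.4],50],[[0,0,0],[0,0,-0.3],50]])

```text
clock: 9.33
ee_pos: [0.6537, 0.234, 0.1848]
ee_rot: [0.038, 0.961, 0.217, -0.167]
force: [0.5, -0.2, 0.4]
gripper_width: 0.576
finger_force: 0.0
```

```bash
python3 - <<'E'
from brush import *
show(np.array([.6177,-.1251,.12]),down(90),10); p,R,s=cur(); print(s["joint_pos"].round(2),s["force"])
measure(.6,-.124)
E
```

```text
turn [0.05  0.216 0.279] shift [-1.536  3.088  1.245] at end axes [-0.36   3.591  0.648]
per row: turn [0.005  0.0216 0.0279]
    [-0.154  0.309  0.125]
    [-0.144  0.316  0.117]
    [-0.134  0.323  0.11 ]
    [-0.123  0.33   0.103]
    [-0.112  0.336  0.096]
    [-0.1    0.341  0.09 ]
    [-0.088  0.346  0.084]
    [-0.076  0.35   0.079]
    [-0.063  0.354  0.074]
    [-0.049  0.357  0.069]
[ 0.56  0.72  0.47 -0.04 -1.66  1.46] [ 0.49729444 -0.15100554  0.35198381]
top [ 592.  -125.1] [ 34.  128.2] 89.3
scene [ 591.  -125.2] [131.4  35.1] 0.7
```

Emit:
step_arm(moves=[[[0.005,0.022,0.028],[-0.15,0.31,0.06],60],[[0.005,0.022,0.028],[-0.14,0.32,0.06],60],[[0.005,0.022,0.028],[-0.13,0.32,0.06],60],[[0.005,0.022,0.028],[-0.12,0.33,0.06],60],[[0.005,0.022,0.028],[-0.11,0.34,0.06],60],[[0.005,0.022,0.028],[-0.1,0.34,0.09],60],[[0.005,0.022,0.028],[-0.09,0.35,0.08],60],[[0.005,0.022,0.028],[-0.08,0.35,0.08],60],[[0.005,0.022,0.028],[-0.06,0.35,0.07],60],[[0.005,0.022,0.028],[-0.05,0.36,0.07],60]])

```text
clock: 10.27
ee_pos: [0.6229, -0.1245, 0.14]
ee_rot: [-0.001, 1.0, -0.002, 0.002]
force: [-0.3, 0.1, 0.2]
gripper_width: 0.689
finger_force: 0.0
```

```bash
python3 - <<'E'
from brush import *
show(np.array([.6177,-.1251,.0055]),down(90),5); p,R,s=cur(); print(s["force"])
s=manip.snapshot("top"); P=((cloud(s).reshape(-1,3)-O)@B)*1000
q=P[(abs(P[:,1]-112.5)<30)&(P[:,2]>13)&(P[:,2]<40)&(P[:,0]<25)&(P[:,0]>-125)]
r=cv2.minAreaRect(q[:,:2].astype(np.float32)); print("hung A",r, np.median(q[:,2]))
h=q[q[:,0]<-40]; print(np.median(h,0),np.percentile(h,[2,98],0)); print(np.polyfit(h[:,0],h[:,2],1)) 
E
```

```text
turn [-0.001 -0.002 -0.002] shift [-0.057  0.008  1.344] at end axes [-0.052  0.006  1.345]
per row: turn [-0.0001 -0.0005 -0.0004]
    [-0.011  0.002  0.269]
    [-0.011  0.002  0.269]
    [-0.011  0.001  0.269]
    [-0.011  0.001  0.269]
    [-0.011  0.001  0.269]
[-0.34739956  0.05085975  0.16697507]
hung A ((-51.417327880859375, 112.05486297607422), (34.16670608520508, 131.0755157470703), 89.97831726074219) 28.43782847268499
[-75.66557602 113.00100916  29.58150059] [[-112.94134156   95.94600819   22.83814568]
 [ -40.98518534  128.78344975   33.92824324]]
[-6.24788947e-03  2.88168662e+01]
```

Emit:
step_arm(moves=[[[0,0,0],[-0.05,0,0.2],60],[[0,0,0],[0,0,0.3],60],[[0,0,0],[0,0,0.3],60],[[0,0,0],[0,0,0.3],60],[[0,0,0],[0,0,0.15],60],[[0,0,0],[0,0,0.07],60],[[0,0,0],[0,0,0],60],[[0,0,0],[0,0,0],60]])

```text
clock: 10.98
ee_pos: [0.6196, -0.1227, 0.0088]
ee_rot: [-0.0, 1.0, -0.0, 0.001]
force: [0.8, 0.6, 0.3]
gripper_width: 0.686
finger_force: 0.0
```

```bash
python3 - <<'E'
from brush import *
show(np.array([.6177,-.1251,.0055]),down(90),1); p,R,s=cur(); print(s["force"])
E
```

```text
turn [-0.    -0.002 -0.   ] shift [-0.019  0.024  0.033] at end axes [-0.019  0.024  0.033]
per row: turn [-0.0004 -0.0019 -0.0004]
    [-0.019  0.024  0.033]
[0.81182207 0.63120345 0.28483533]
```

Emit:
step_arm(moves=[[[0,0,0],[-0.02,0.02,0.02],60],[[0,0,0],[0,0,0],25],[[0,0,0],[0,0,0],25],[[0,0,0],[0,0,0],25],[[0,0,0],[0,0,0],25],[[0,0,0],[0,0,0],25],[[0,0,0],[0,0,0],25],[[0,0,0],[0,0,0],25]])

```text
clock: 11.65
ee_pos: [0.6174, -0.1249, 0.0068]
ee_rot: [-0.0, 1.0, -0.0, 0.001]
force: [-0.3, 0.3, 3.4]
gripper_width: 0.391
finger_force: 25.0
```

Emit:
step_arm(moves=[[[0,0,0],[0,0,0],25],[[0,0,0],[0,0,-0.05],25],[[0,0,0],[0,0,-0.3],25],[[0,0,0],[0,0,-0.4],25],[[0,0,0],[0,0,-0.4],25],[[0,0,0],[0,0,-0.4],25],[[0,0,0],[0,0,-0.3],25],[[0,0,0],[0,0,0],25]])

```text
clock: 12.32
ee_pos: [0.6205, -0.1252, 0.1996]
ee_rot: [0.0, 1.0, 0.0, 0.009]
force: [1.6, -0.1, -0.3]
gripper_width: 0.389
finger_force: 25.0
```

```bash
python3 - <<'E'
from plan import *
p,R=hang(.0375,-.001,.0075,.12)
show(p,R,10); print(cur()[2]["gripper_width"]*87,cur()[2]["force"])
from brush import measure; measure(.607,-.333)
E
```

```text
turn [-0.047 -0.229 -0.28 ] shift [-0.131 -4.203  0.409] at end axes [ 1.729 -3.85  -0.19 ]
per row: turn [-0.0047 -0.0229 -0.028 ]
    [-0.013 -0.42   0.041]
    [ 0.007 -0.421  0.038]
    [ 0.027 -0.42   0.034]
    [ 0.046 -0.419  0.03 ]
    [ 0.066 -0.417  0.025]
    [ 0.085 -0.413  0.019]
    [ 0.103 -0.409  0.013]
    [ 0.121 -0.405  0.006]
    [ 0.139 -0.399 -0.002]
    [ 0.156 -0.392 -0.01 ]
33.79973475259124 [ 1.61992841 -0.14411254 -0.34343801]
top [ 635.  -329.2] [190.5  36.6] 9.9
scene [ 634.  -327.2] [189.1  42.9] 5.9
```

Emit:
step_arm(moves=[[[-0.0047,-0.023,-0.028],[-0.01,-0.38,0],25],[[-0.0047,-0.023,-0.028],[0.01,-0.38,0],25],[[-0.0047,-0.023,-0.028],[0.02,-0.38,0],25],[[-0.0047,-0.023,-0.028],[0.04,-0.38,0.01],25],[[-0.0047,-0.023,-0.028],[0.06,-0.38,0.01],25],[[-0.0047,-0.023,-0.028],[0.08,-0.38,0.02],25],[[-0.0047,-0.023,-0.028],[0.1,-0.37,0.01],25],[[-0.0047,-0.023,-0.028],[0.11,-0.37,0],25],[[-0.0047,-0.023,-0.028],[0.13,-0.36,0],25],[[-0.0047,-0.023,-0.028],[0.14,-0.36,0],25]])

```text
clock: 13.25
ee_pos: [0.6052, 0.2589, 0.1639]
ee_rot: [0.037, 0.959, 0.217, -0.18]
force: [1.3, -0.3, -1.6]
gripper_width: 0.389
finger_force: 25.0
```

```bash
python3 - <<'E'
from plan import *
show(*hang(.0375,-.001,.0075,.06),1); print(cur()[2]["gripper_width"]*87,cur()[2]["force"])
E
```

```text
turn [-0.004  0.013  0.002] shift [ 0.202 -0.31   0.589] at end axes [ 0.189 -0.315  0.591]
per row: turn [-0.0044  0.0129  0.0023]
    [ 0.202 -0.31   0.589]
33.88601506891957 [ 1.25797023 -0.28680859 -1.57806732]
```

Emit:
step_arm(moves=[[[-0.004,0.012,0],[0.19,-0.31,0],25],[[0,0,0],[0,0,0.2],25],[[0,0,0],[0,0,0.2],25],[[0,0,0],[0,0,0.17],25],[[0,0,0],[0,0,0],25],[[0,0,0],[0,0,0],25]])

```text
clock: 13.75
ee_pos: [0.5906, 0.2841, 0.1039]
ee_rot: [0.038, 0.96, 0.217, -0.17]
force: [0.5, 0.1, -0.6]
gripper_width: 0.393
finger_force: 25.0
```

```bash
python3 eye.py .0375 -.001 .0075; python3 - <<'E'
from plan import *
show(*hang(.0375,-.001,.0075,.05),1)
E
```

```text
n 98 x ext [-28.9  15. ]
ring y mid 0.4 w 29.9 z 3.9
eye vs predicted: x -0.5 y 0.4
eye in board mm [ 0.1 40.4 83.9] want y 37.5
turn [-0.    -0.002  0.001] shift [-0.001 -0.026  0.139] at end axes [-0.001 -0.026  0.139]
per row: turn [-0.0001 -0.0019  0.0009]
    [-0.001 -0.026  0.139]
```

Emit:
step_arm(moves=[[[0,0,0],[0,-0.03,0.1],25],[[0,0,0],[0,0,0.1],25],[[0,0,0],[0,0,0.1],25],[[0,0,0],[0,0,0.1],25],[[0,0,0],[0,0,0.08],25],[[0,0,0],[0,0,0.06],25],[[0,0,0],[0,0,0.04],25],[[0,0,0],[0,0,0],25]])

```text
clock: 14.47
ee_pos: [0.5722, 0.2788, 0.0509]
ee_rot: [0.037, 0.961, 0.217, -0.168]
force: [0.5, -0.8, -1.1]
gripper_width: 0.385
finger_force: 25.0
```

```bash
python3 eye.py .0375 -.001 .0075; python3 - <<'E'
from plan import *
show(*hang(.0375,-.001,.0075,0),1)
E
```

```text
n 103 x ext [-29.1  15.3]
ring y mid 0.3 w 29.5 z 3.2
eye vs predicted: x -0.2 y 0.3
eye in board mm [ 0.1 37.3 27.4] want y 37.5
turn [-0.    -0.003  0.001] shift [-0.001  0.006  0.064] at end axes [-0.001  0.006  0.064]
per row: turn [-0.0004 -0.0026  0.001 ]
    [-0.001  0.006  0.064]
```

Emit:
step_arm(moves=[[[0,0,0],[0,0,0.04],25],[[0,0,0],[0,0,0.02],25],[[0,0,0],[0,0,0],50],[[0,0,0],[0,0,0],50],[[0,0,0],[0,0,0],50],[[0,0,0],[0,0,0],50],[[0,0,0],[0,0,-0.3],50],[[0,0,0],[0,0,-0.4],50],[[0,0,0],[0,0,-0.4],50],[[0,0,0],[0,0,-0.4],50]])

```text
clock: 15.35
ee_pos: [0.6171, 0.2999, 0.1896]
ee_rot: [0.037, 0.961, 0.217, -0.167]
force: [1.9, 0.6, -0.6]
gripper_width: 0.572
finger_force: 0.0
```

```bash
cat > hung.py <<'E'
from plan import *
s=manip.snapshot("top"); P=((cloud(s).reshape(-1,3)-O)@B)*1000
for y in (112.5,37.5,-37.5,-112.5):
    q=P[(abs(P[:,1]-y)<30)&(P[:,2]>13)&(P[:,2]<40)&(P[:,0]<25)&(P[:,0]>-125)]
    if len(q)<80: continue
    r=cv2.minAreaRect(q[:,:2].astype(np.float32)); h=q[q[:,0]<-40]; print("peg y",y,r,"top z",np.median(h[:,2]).round(1))
E
python3 - <<'E'
from plan import *
for n in ("top","scene"):
    s=manip.snapshot(n); W=cloud(s).reshape(-1,3)
    q=W[(W[:,0]>.52)&(W[:,0]<.69)&(abs(W[:,1]+.333)<.05)&(W[:,2]>.012)&(W[:,2]<.04)]
    r=cv2.minAreaRect((q[:,:2]*1000).astype(np.float32)); print(n,np.round(r[0],1),np.round(r[1],1),round(r[2],1))
show(np.array([.6316,-.3278,.15]),down(101.4),14)
E
python3 hung.py
```

```text
top [ 605.6 -333.7] [131.3  34.3] 10.5
scene [ 605.5 -332.8] [131.9  34.5] 11.8
turn [0.025 0.208 0.155] shift [-2.333  5.725  1.265] at end axes [-1.144  6.19   0.455]
per row: turn [0.0018 0.0148 0.0111]
    [-0.167  0.409  0.09 ]
    [-0.162  0.412  0.085]
    [-0.156  0.415  0.081]
    [-0.151  0.418  0.076]
    [-0.145  0.421  0.071]
    [-0.14   0.423  0.067]
    [-0.134  0.426  0.062]
    [-0.128  0.428  0.058]
    [-0.121  0.431  0.054]
    [-0.115  0.433  0.05 ]
    [-0.109  0.435  0.046]
    [-0.102  0.437  0.043]
    [-0.095  0.439  0.039]
    [-0.089  0.441  0.036]
peg y 112.5 ((-49.78108215332031, 112.21797943115234), (129.00537109375, 34.067352294921875), 0.17014306783676147) top z 29.6
peg y 37.5 ((-56.20790481567383, 37.24713134765625), (42.98038101196289, 142.37344360351562), 84.480712890625) top z 29.4
```

Emit:
step_arm(moves=[[[0.0016,0.013,0.0097],[-0.15,0.36,0.05],60],[[0.0016,0.013,0.0097],[-0.14,0.36,0.05],60],[[0.0016,0.013,0.0097],[-0.14,0.36,0.05],60],[[0.0016,0.013,0.0097],[-0.13,0.36,0.05],60],[[0.0016,0.013,0.0097],[-0.13,0.36,0.05],60],[[0.0016,0.013,0.0097],[-0.13,0.37,0.05],60],[[0.0016,0.013,0.0097],[-0.12,0.37,0.05],60],[[0.0016,0.013,0.0097],[-0.12,0.37,0.05],60],[[0.0016,0.013,0.0097],[-0.11,0.37,0.05],60],[[0.0016,0.013,0.0097],[-0.11,0.37,0.05],60]])

```text
clock: 16.33
ee_pos: [0.623, -0.0917, 0.1732]
ee_rot: [0.015, 0.987, 0.144, -0.068]
force: [0.8, 0.2, -0.6]
gripper_width: 0.689
finger_force: 0.0
```

```bash
python3 hung.py; python3 - <<'E'
from plan import *
show(np.array([.6315,-.3282,.12]),down(101.3),6)
E
```

```text
peg y 112.5 ((-64.61782836914062, 112.52867126464844), (121.59420013427734, 36.48979187011719), 2.1243417263031006) top z 29.7
peg y 37.5 ((-56.27349853515625, 37.78961181640625), (139.52911376953125, 43.7789192199707), 5.874683856964111) top z 29.3
turn [0.011 0.09  0.054] shift [-0.462  2.232  0.624] at end axes [-0.352  2.276  0.528]
per row: turn [0.0018 0.015  0.009 ]
    [-0.077  0.372  0.104]
    [-0.074  0.373  0.101]
    [-0.071  0.375  0.098]
    [-0.068  0.376  0.096]
    [-0.065  0.377  0.093]
    [-0.062  0.378  0.091]
```

Emit:
step_arm(moves=[[[0.0018,0.015,0.009],[-0.08,0.37,0.1],60],[[0.0018,0.015,0.009],[-0.07,0.37,0.1],60],[[0.0018,0.015,0.009],[-0.07,0.38,0.1],60],[[0.0018,0.015,0.009],[-0.07,0.38,0.1],60],[[0.0018,0.015,0.009],[-0.06,0.38,0.09],60],[[0.0018,0.015,0.009],[-0.06,0.38,0.09],60],[[0,0,0],[0,0,0.3],60],[[0,0,0],[0,0,0.3],60],[[0,0,0],[0,0,0],60]])

```text
clock: 17.13
ee_pos: [0.6316, -0.3193, 0.0529]
ee_rot: [-0.004, 0.995, 0.101, -0.005]
force: [-1.1, 0.1, -1.4]
gripper_width: 0.687
finger_force: 0.0
```

```bash
python3 hung.py; python3 - <<'E'
from plan import *
show(np.array([.6315,-.3282,.0055]),down(101.3),1)
s=manip.snapshot("top"); cv2.imwrite("pics/t3.png",cv2.resize(s["pixels"][150:310,120:340],None,fx=3,fy=3,interpolation=cv2.INTER_CUBIC)[:,:,::-1])
E
```

```text
peg y 112.5 ((-55.42353057861328, 111.32486724853516), (38.53776931762695, 138.68438720703125), 86.68689727783203) top z 29.4
peg y 37.5 ((-54.27648162841797, 36.935096740722656), (44.5325813293457, 137.67576599121094), 83.27159118652344) top z 29.5
turn [-0.004  0.004  0.004] shift [-0.036  0.082  0.509] at end axes [-0.039  0.08   0.51 ]
per row: turn [-0.0037  0.0041  0.0042]
    [-0.036  0.082  0.509]
```

View pics/t3.png

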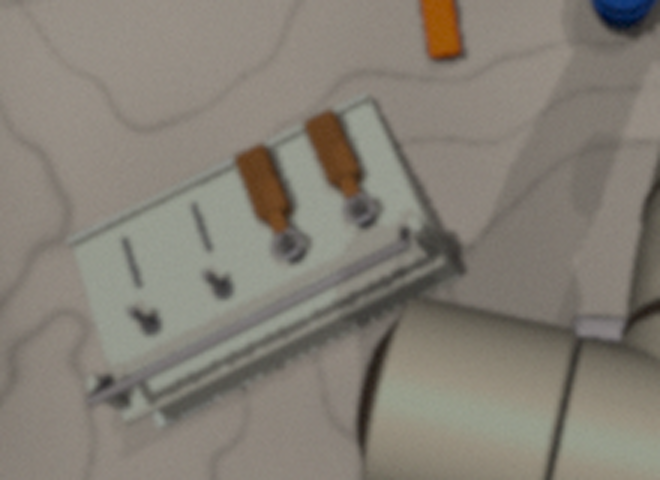

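Both brushes hang with their eyes over the pegs, at about (290,245) and (360,208) in the crop. Now brush C.

Emit:
step_arm(moves=[[[-0.004,0.004,0.004],[-0.04,0.08,0.1],60],[[0,0,0],[0,0,0.2],60],[[0,0,0],[0,0,0.12],60],[[0,0,0],[0,0,0.06],60],[[0,0,0],[0,0,0],60],[[0,0,0],[0,0,0],60]])

```text
clock: 17.73
ee_pos: [0.6363, -0.329, 0.0142]
ee_rot: [0.003, 0.995, 0.1, 0.005]
force: [0.1, 0.2, 0.8]
gripper_width: 0.689
finger_force: 0.0
```

```bash
python3 - <<'E'
from brush import *
show(np.array([.6315,-.3282,.0055]),down(101.3),1)
s=manip.snapshot("scene"); W=cloud(s).reshape(-1,3)
q=W[(W[:,0]>.52)&(W[:,0]<.61)&(abs(W[:,1]+.333)<.05)&(W[:,2]>.012)&(W[:,2]<.04)]; print(len(q),q.min(0),q.max(0))
E
```

```text
turn [ 0.004 -0.006  0.002] shift [-0.046 -0.018  0.087] at end axes [-0.045 -0.018  0.087]
per row: turn [ 0.0042 -0.0063  0.0017]
    [-0.046 -0.018  0.087]Traceback (most recent call last):
  File "<stdin>", line 4, in <module>
    return umr_minimum(a, axis, None, out, keepdims, initial, where)
ValueError: zero-size array to reduction operation minimum which has no identity
```

Emit:
step_arm(moves=[[[0.004,-0.006,0.002],[-0.04,-0.02,0.07],60],[[0,0,0],[0,0,0],60],[[0,0,0],[0,0,0],25],[[0,0,0],[0,0,0],25],[[0,0,0],[0,0,0],25],[[0,0,0],[0,0,0],25],[[0,0,0],[0,0,0],25],[[0,0,0],[0,0,0],25],[[0,0,0],[0,0,0],25]])

```text
clock: 18.53
ee_pos: [0.6315, -0.3283, 0.0065]
ee_rot: [-0.0, 0.995, 0.098, 0.0]
force: [0.3, -0.9, 0.7]
gripper_width: 0.389
finger_force: 25.0
```

Emit:
step_arm(moves=[[[0,0,0],[0,0,0],25],[[0,0,0],[0,0,-0.05],25],[[0,0,0],[0,0,-0.3],25],[[0,0,0],[0,0,-0.4],25],[[0,0,0],[0,0,-0.4],25],[[0,0,0],[0,0,-0.4],25],[[0,0,0],[0,0,-0.4],25],[[0,0,0],[0,0,0],25]])

```text
clock: 19.2
ee_pos: [0.6352, -0.3303, 0.2129]
ee_rot: [0.005, 0.995, 0.098, 0.008]
force: [0.1, -0.6, 1.2]
gripper_width: 0.389
finger_force: 25.0
```

```bash
python3 - <<'E'
from plan import *
p,R=hang(-.0375,-.001,.0075,.12)
show(p,R,20); print(cur()[2]["gripper_width"]*87,cur()[2]["force"])
E
python3 hung.py
```

```text
turn [-0.02  -0.229 -0.157] shift [ 0.767 -6.919  0.483] at end axes [ 2.477 -6.516 -0.321]
per row: turn [-0.001  -0.0115 -0.0078]
    [ 0.038 -0.346  0.024]
    [ 0.043 -0.345  0.023]
    [ 0.048 -0.345  0.022]
    [ 0.052 -0.344  0.02 ]
    [ 0.057 -0.344  0.019]
    [ 0.061 -0.343  0.017]
    [ 0.066 -0.342  0.015]
    [ 0.07  -0.341  0.014]
    [ 0.075 -0.341  0.012]
    [ 0.079 -0.34   0.01 ]
    [ 0.084 -0.339  0.008]
    [ 0.088 -0.338  0.006]
    [ 0.092 -0.337  0.004]
    [ 0.096 -0.335  0.001]
    [ 0.1   -0.334 -0.001]
    [ 0.104 -0.333 -0.003]
    [ 0.108 -0.332 -0.006]
    [ 0.112 -0.33  -0.008]
    [ 0.116 -0.329 -0.011]
    [ 0.12  -0.327 -0.013]
33.82762487712326 [ 0.12640885 -0.59312041  1.15259683]
peg y 112.5 ((-55.04351043701172, 112.83633422851562), (138.17576599121094, 39.82129669189453), 3.9274356365203857) top z 29.4
peg y 37.5 ((-56.00885009765625, 37.42182922363281), (36.521793365478516, 139.65158081054688), 87.35053253173828) top z 29.5
```

Emit:
step_arm(moves=[[[-0.001,-0.0115,-0.008],[0.04,-0.35,0],25],[[-0.001,-0.0115,-0.008],[0.04,-0.35,0],25],[[-0.001,-0.0115,-0.008],[0.05,-0.34,0],25],[[-0.001,-0.0115,-0.008],[0.05,-0.34,0],25],[[-0.001,-0.0115,-0.008],[0.06,-0.34,0],25],[[-0.001,-0.0115,-0.008],[0.06,-0.34,0],25],[[-0.001,-0.0115,-0.008],[0.07,-0.34,0],25],[[-0.001,-0.0115,-0.008],[0.07,-0.34,0],25],[[-0.001,-0.0115,-0.008],[0.07,-0.34,0],25],[[-0.001,-0.0115,-0.008],[0.08,-0.34,0],25]])

```text
clock: 20.08
ee_pos: [0.6014, 0.0195, 0.1935]
ee_rot: [0.016, 0.983, 0.16, -0.091]
force: [-0.1, 0.4, -1.9]
gripper_width: 0.384
finger_force: 25.0
```

Emit:
step_arm(moves=[[[-0.001,-0.0115,-0.008],[0.08,-0.34,0],25],[[-0.001,-0.0115,-0.008],[0.09,-0.34,0],25],[[-0.001,-0.0115,-0.008],[0.09,-0.34,0],25],[[-0.001,-0.0115,-0.008],[0.1,-0.34,0],25],[[-0.001,-0.0115,-0.008],[0.1,-0.33,0],25],[[-0.001,-0.0115,-0.008],[0.1,-0.33,0],25],[[-0.001,-0.0115,-0.008],[0.11,-0.33,0],25],[[-0.001,-0.0115,-0.008],[0.11,-0.33,0],25],[[-0.001,-0.0115,-0.008],[0.11,-0.33,0],25],[[0,0,0],[0,0,0],25]])

```text
clock: 20.92
ee_pos: [0.5711, 0.3357, 0.1683]
ee_rot: [0.031, 0.961, 0.216, -0.17]
force: [0.1, -0.1, -1.8]
gripper_width: 0.388
finger_force: 25.0
```

```bash
python3 - <<'E'
from plan import *
show(*hang(-.0375,-.001,.0075,.06),1); print(cur()[2]["gripper_width"]*87,cur()[2]["force"])
E
```

```text
turn [-0.009 -0.001  0.001] shift [ 0.184 -0.215  0.643] at end axes [ 0.185 -0.225  0.639]
per row: turn [-0.0089 -0.0009  0.0014]
    [ 0.184 -0.215  0.643]
33.796920983359904 [ 0.09616941 -0.13947685 -1.81254038]
```

Emit:
step_arm(moves=[[[-0.009,0,0],[0.18,-0.22,0],25],[[0,0,0],[0,0,0.2],25],[[0,0,0],[0,0,0.22],25],[[0,0,0],[0,0,0.2],25],[[0,0,0],[0,0,0],25],[[0,0,0],[0,0,0],25]])

```text
clock: 21.42
ee_pos: [0.5597, 0.347, 0.1068]
ee_rot: [0.039, 0.961, 0.215, -0.169]
force: [1.8, 0.4, -0.6]
gripper_width: 0.386
finger_force: 25.0
```

```bash
python3 eye.py -.0375 -.001 .0075; python3 - <<'E'
from plan import *
show(*hang(-.0375,-.001,.0075,.05),1)
E
```

```text
n 95 x ext [-29.1  15.4]
ring y mid 0.3 w 30.0 z 4.0
eye vs predicted: x -0.1 y 0.3
eye in board mm [  2.5 -30.2  86.1] want y -37.5
turn [ 0.    -0.003 -0.003] shift [ 0.016 -0.073  0.162] at end axes [ 0.018 -0.073  0.162]
per row: turn [ 0.0005 -0.0033 -0.0026]
    [ 0.016 -0.073  0.162]
```

Emit:
step_arm(moves=[[[0,-0.003,-0.003],[0.02,-0.075,0.08],25],[[0,0,0],[0,0,0.08],25],[[0,0,0],[0,0,0],25],[[0,0,0],[0,0,0],25]])

```text
clock: 21.8
ee_pos: [0.5538, 0.353, 0.0922]
ee_rot: [0.038, 0.961, 0.217, -0.17]
force: [0.8, -0.2, -1.8]
gripper_width: 0.39
finger_force: 25.0
```

```bash
python3 eye.py -.0375 -.001 .0075; python3 - <<'E'
from plan import *
show(*hang(-.0375,-.001,.0075,.0),1)
E
```

```text
n 99 x ext [-28.5  16.3]
ring y mid 0.4 w 30.2 z 3.5
eye vs predicted: x 0.8 y 0.4
eye in board mm [  0.8 -37.7  71.6] want y -37.5
turn [ 0.    -0.     0.001] shift [-0.002  0.005  0.502] at end axes [-0.001  0.005  0.502]
per row: turn [ 0.0002 -0.0005  0.0006]
    [-0.002  0.005  0.502]
```

Emit:
step_arm(moves=[[[0,0,0],[0,0,0.1],25],[[0,0,0],[0,0,0.1],25],[[0,0,0],[0,0,0.1],25],[[0,0,0],[0,0,0.1],25],[[0,0,0],[0,0,0.04],25],[[0,0,0],[0,0,0],25]])

```text
clock: 22.35
ee_pos: [0.5394, 0.3458, 0.0495]
ee_rot: [0.039, 0.96, 0.217, -0.171]
force: [-0.1, -0.6, -1.6]
gripper_width: 0.388
finger_force: 25.0
```

```bash
python3 eye.py -.0375 -.001 .0075; python3 - <<'E'
from plan import *
show(*hang(-.0375,-.001,.0075,.0),1)
E
```

```text
n 101 x ext [-28.4  16.3]
ring y mid 0.6 w 31.0 z 3.4
eye vs predicted: x 0.8 y 0.6
eye in board mm [  1.4 -37.1  26.2] want y -37.5
turn [0.    0.001 0.   ] shift [0.001 0.003 0.052] at end axes [0.001 0.003 0.052]
per row: turn [0.0004 0.0006 0.0004]
    [0.001 0.003 0.052]
```

Emit:
step_arm(moves=[[[0,0,0],[0,0,0.03],25],[[0,0,0],[0,0,0.02],25],[[0,0,0],[0,0,0],50],[[0,0,0],[0,0,0],50],[[0,0,0],[0,0,0],50],[[0,0,0],[0,0,0],50],[[0,0,0],[0,0,-0.3],50],[[0,0,0],[0,0,-0.4],50],[[0,0,0],[0,0,-0.4],50],[[0,0,0],[0,0,-0.4],40]])

```text
clock: 23.23
ee_pos: [0.5856, 0.3678, 0.1898]
ee_rot: [0.038, 0.961, 0.217, -0.169]
force: [1.7, 1.1, -0.4]
gripper_width: 0.546
finger_force: 0.0
```

```bash
python3 - <<'E'
from plan import *
# clear point above bar's back position, closing across the bar
s=manip.snapshot("top"); P=(cloud(s).reshape(-1,3)-O)@B*1000
bar=P[(abs(P[:,1])<130)&(P[:,2]>75)&(P[:,2]<125)&(P[:,0]>60)&(P[:,0]<110)]
print(len(bar),np.median(bar,0))
R=down(-154.6); g=bw(.095,0,.1015); print(g)
show(g+[0,0,.06],R,15,flip=0); show(g+[0,0,.06],R,15,flip=1); print(cur()[2]["joint_pos"].round(2))
cv2.imwrite("pics/t4.png",cv2.resize(s["pixels"][150:310,120:340],None,fx=3,fy=3,interpolation=cv2.INTER_CUBIC)[:,:,::-1])
E
```

```text
404 [ 99.27731761  -6.15100658 102.16528966]
[0.43877548 0.25622478 0.19237071]
turn [0.165 0.165 0.991] shift [-1.935  0.37   0.094] at end axes [ 0.373  1.86  -0.54 ]
per row: turn [0.011  0.011  0.0661]
    [-0.129  0.025  0.006]
    [-0.126  0.038  0.004]
    [-0.121  0.051  0.001]
    [-0.115  0.063 -0.002]
    [-0.108  0.075 -0.006]
    [-0.1    0.085 -0.009]
    [-0.09   0.095 -0.012]
    [-0.08   0.104 -0.015]
    [-0.068  0.111 -0.018]
    [-0.056  0.117 -0.021]
    [-0.043  0.122 -0.024]
    [-0.03   0.125 -0.027]
    [-0.016  0.127 -0.03 ]
    [-0.003  0.128 -0.032]
    [ 0.011  0.126 -0.034]
turn [-0.165  0.165 -0.989] shift [-1.935  0.37   0.094] at end axes [-0.373 -1.86  -0.54 ]
per row: turn [-0.011   0.011  -0.0659]
    [-0.129  0.025  0.006]
    [-0.131  0.011  0.004]
    [-0.131 -0.003  0.002]
    [-0.131 -0.016 -0.   ]
    [-0.128 -0.03  -0.003]
    [-0.124 -0.043 -0.006]
    [-0.119 -0.055 -0.009]
    [-0.113 -0.067 -0.012]
    [-0.105 -0.078 -0.015]
    [-0.096 -0.088 -0.018]
    [-0.086 -0.097 -0.021]
    [-0.075 -0.105 -0.024]
    [-0.063 -0.112 -0.027]
    [-0.051 -0.117 -0.03 ]
    [-0.038 -0.121 -0.033]
[ 0.75  0.71  0.51 -0.1  -1.69  1.27]
```

View pics/t4.png

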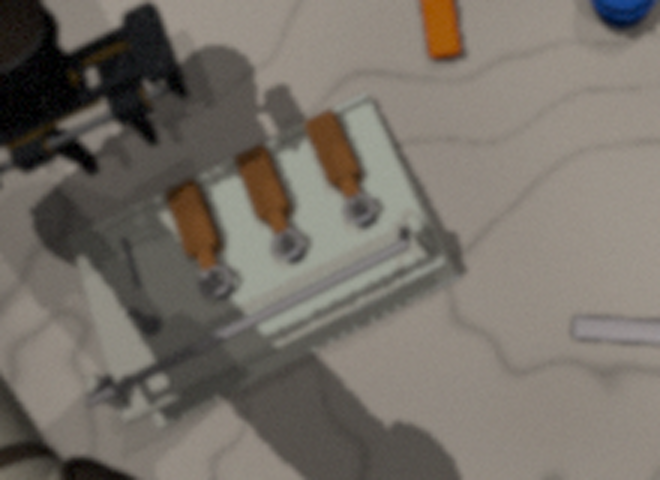

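Emit:
step_arm(moves=[[[0.011,0.011,0.066],[-0.13,0.03,-0.2],40],[[0.011,0.011,0.066],[-0.13,0.04,-0.2],40],[[0.011,0.011,0.066],[-0.12,0.05,-0.1],40],[[0.011,0.011,0.066],[-0.12,0.06,0],40],[[0.011,0.011,0.066],[-0.11,0.08,0],40],[[0.011,0.011,0.066],[-0.1,0.09,0],40],[[0.011,0.011,0.066],[-0.09,0.1,0],40],[[0.011,0.011,0.066],[-0.08,0.1,0],40],[[0.011,0.011,0.066],[-0.07,0.11,0],40],[[0.011,0.011,0.066],[-0.06,0.12,0],40]])

```text
clock: 24.12
ee_pos: [0.4963, 0.2968, 0.2666]
ee_rot: [0.019, 0.951, -0.301, -0.065]
force: [-0.2, -0.0, 0.1]
gripper_width: 0.46
finger_force: 0.0
```

Emit:
step_arm(moves=[[[0.011,0.011,0.066],[-0.04,0.12,0],40],[[0.011,0.011,0.066],[-0.03,0.13,0],40],[[0.011,0.011,0.066],[-0.02,0.13,0],40],[[0.011,0.011,0.066],[0,0.13,0],40],[[0.011,0.011,0.066],[0.01,0.13,0],40],[[0,0,0],[0,0,0],40]])

```text
clock: 24.62
ee_pos: [0.4421, 0.2575, 0.2716]
ee_rot: [0.007, 0.845, -0.535, -0.005]
force: [0.1, -0.1, -0.8]
gripper_width: 0.458
finger_force: 0.0
```

```bash
python3 - <<'E'
from plan import *
g=bw(.096,0,.0995); show(g+[0,0,-G],down(-154.6),1); p,R,s=cur(); print(p,s["gripper_width"]*87,s["joint_pos"].round(2))
bar=lambda a: bw(.06-.06*np.cos(a),0,.052+.06*np.sin(a)); R=down(-154.6)
print(np.round([R.T@(bar(a-.2)-bar(a))*10 for a in np.arange(2.22,0,-.2)],3))
E
```

```text
turn [ 0.011  0.    -0.001] shift [-0.002  0.034  0.998] at end axes [-0.003  0.052  0.997]
per row: turn [ 0.0111  0.0002 -0.0006]
    [-0.002  0.034  0.998]
[0.44208244 0.25749389 0.27156361] 39.844157069673365 [ 0.84  0.17 -0.17 -0.01 -1.25 -0.4 ]
[[ 0.    -0.117 -0.024]
 [ 0.    -0.12  -0.   ]
 [ 0.    -0.117  0.024]
 [-0.    -0.11   0.047]
 [ 0.    -0.099  0.068]
 [-0.    -0.083  0.086]
 [-0.    -0.065  0.101]
 [ 0.    -0.043  0.112]
 [ 0.    -0.02   0.118]
 [-0.     0.003  0.12 ]
 [ 0.     0.027  0.117]
 [ 0.     0.05   0.109]]
```

Emit:
step_arm(moves=[[[0.011,0,0],[0,0.05,0.2],40],[[0,0,0],[0,0,0.3],40],[[0,0,0],[0,0,0.28],40],[[0,0,0],[0,0,0.2],40],[[0,0,0],[0,0,0],40],[[0,0,0],[0,0,0],3],[[0,0,0],[0,0,0],3],[[0,0,0],[0,0,0],3],[[0,0,0],[0,0,0],3],[[0,0,0],[0,0,0],3]], grip_force=15)

```text
clock: 25.45
ee_pos: [0.4386, 0.2562, 0.1738]
ee_rot: [0.001, 0.845, -0.534, -0.001]
force: [-3.7, -1.9, 4.8]
gripper_width: 0.164
finger_force: 2.4
```

Emit:
step_arm(moves=[[[0,0,0],[0,0,0],3],[[0,0,0],[0,0,0],3],[[0,0,0],[0,0,0],3]])

```text
clock: 25.7
ee_pos: [0.4391, 0.2562, 0.1736]
ee_rot: [0.001, 0.846, -0.534, -0.0]
force: [-5.5, -2.2, 5.6]
gripper_width: 0.112
finger_force: 15.0
```

```bash
cat > ang.py <<'E'
from plan import *
p,R,s=cur(); g=(B.T@(p+R[:,2]*-G-O)); print(g.round(4),s["gripper_width"]*87,"ang",np.arctan2(g[2]-.052,.06-g[0]),"r",np.hypot(g[2]-.052,.06-g[0]),s["force"])
E
python3 ang.py
```

```text
[9.480e-02 1.000e-04 1.019e-01] 9.718090363711907 ang 2.1805834499970684 r 0.060816713978290776 [-5.46964986 -2.20606995  5.57651694]
```

Emit:
step_arm(moves=[[[0,0,0],[0,-0.12,-0.02],3],[[0,0,0],[0,-0.12,0],3],[[0,0,0],[0,-0.12,0.02],3],[[0,0,0],[0,-0.11,0.05],3],[[0,0,0],[0,-0.1,0.07],3],[[0,0,0],[0,-0.08,0.09],3],[[0,0,0],[0,-0.06,0.1],3]])

```text
clock: 26.28
ee_pos: [0.5036, 0.2866, 0.1404]
ee_rot: [0.002, 0.845, -0.534, -0.001]
force: [-5.9, -3.9, 2.3]
gripper_width: 0.109
finger_force: 15.0
```

```bash
python3 ang.py
```

```text
[0.0164 0.0003 0.095 ] 9.458043645691435 ang 0.7784107517519787 r 0.061238512192707296 [-5.88223173 -3.88461975  2.33486542]
```

Emit:
step_arm(moves=[[[0,0,0],[0,-0.04,0.11],3],[[0,0,0],[0,-0.02,0.12],3],[[0,0,0],[0,0.01,0.12],3],[[0,0,0],[0,0.02,0.1],3],[[0,0,0],[0,0,0],3]])

```text
clock: 26.7
ee_pos: [0.5034, 0.286, 0.0952]
ee_rot: [0.005, 0.845, -0.534, -0.002]
force: [-8.3, -5.6, 6.7]
gripper_width: 0.101
finger_force: 15.0
```

```bash
python3 ang.py
```

```text
[0.0013 0.0007 0.0524] 8.77377884896588 ang 0.007638074768645053 r 0.05873821571805254 [-8.3106562  -5.60689762  6.74653037]
```

Emit:
step_arm(moves=[[[0,0,0],[0,0.01,0.03],3],[[0,0,0],[0,0,0.02],3],[[0,0,0],[0,0,0],3],[[0,0,0],[0,0,0],3]])

```text
clock: 27.03
ee_pos: [0.5034, 0.286, 0.0933]
ee_rot: [0.003, 0.846, -0.534, -0.001]
force: [-12.5, -7.7, 19.6]
gripper_width: 0.106
finger_force: 15.1
```

Emit:
step_arm(moves=[[[0,0,0],[0,0,0],30],[[0,0,0],[0,0,0],30],[[0,0,0],[0,0,0],30],[[0,0,0],[0,0,0],30],[[0,0,0],[0,0,-0.2],30],[[0,0,0],[0,0,-0.3],30],[[0,0,0],[0,0,0],0],[[0,0,0],[0,0,0],0],[[0,0,0],[0,0,0],0],[[0,0,0],[0,0,0],0]])

```text
clock: 27.87
ee_pos: [0.505, 0.2879, 0.1405]
ee_rot: [0.001, 0.845, -0.534, -0.001]
force: [0.2, -0.4, 0.1]
gripper_width: 0.126
finger_force: 0.0
```

```bash
python3 ang.py; python3 - <<'E'
from plan import *
show(bw(0,0,.052)+[0,0,.006],down(-154.6),1)
for n in ("scene","top"):
    s=manip.snapshot(n); P=(cloud(s).reshape(-1,3)-O)@B*1000
    b=P[(abs(P[:,1])<140)&(abs(P[:,1])>55)&(P[:,2]>46)&(P[:,2]<80)&(abs(P[:,0])<20)]; print(n,len(b),np.median(b,0))
    for u in (-1,1):
        c=b[b[:,1]*u>0]; print(len(c), np.median(c,0).round(1))
E
```

```text
[ 0.0148 -0.0002  0.0957] 10.92278660329759 ang 0.7679449117851264 r 0.06289709778992456 [ 0.16610453 -0.38021605  0.14474625]
turn [0.002 0.    0.   ] shift [0.002 0.01  0.211] at end axes [0.002 0.01  0.211]
per row: turn [0.0015 0.0001 0.0004]
    [0.002 0.01  0.211]
scene 223 [-0.26989615 59.82737905 55.78635237]
103 [  -0.3 -108.    56.1]
120 [-0.3 98.2 55.4]
top 209 [ 1.2848736  59.60253326 55.59428647]
98 [   1.6 -105.7   55.7]
111 [ 1.2 96.6 55.3]
```

Emit:
step_arm(moves=[[[0,0,0],[0,0,-0.3],30],[[0,0,0],[0,0,-0.4],30],[[0,0,0],[0,0.3,-0.4],30],[[0,0,0],[0,0.4,0],30],[[0,0,0],[0,0.4,0],30],[[0,0,0],[0,0,0],30],[[0,0,0],[0,0,0],30]])

```text
clock: 28.55
ee_pos: [0.4089, 0.2418, 0.2452]
ee_rot: [0.0, 0.846, -0.534, -0.0]
force: [0.6, 0.8, 0.6]
gripper_width: 0.338
finger_force: 0.0
```

```bash
python3 hung.py; python3 - <<'E'
from h import *
s=manip.snapshot("top");t=manip.snapshot("scene")
cv2.imwrite("pics/f.png",np.hstack([cv2.resize(s["pixels"][110:310,130:480],(470,270)),cv2.resize(t["pixels"][100:320,200:500],(330,270))])[:,:,::-1])
for b in brushes(s): print(b[1:4])
E
```

```text
peg y 112.5 ((-54.7469482421875, 111.36750030517578), (38.84761047363281, 138.23817443847656), 86.73819732666016) top z 29.6
peg y 37.5 ((-51.299781799316406, 37.13812255859375), (33.872711181640625, 129.96905517578125), 89.39690399169922) top z 29.3
peg y -37.5 ((-67.90154266357422, -38.55876159667969), (37.5084228515625, 112.22770690917969), 87.38556671142578) top z 29.5
(array([ 398.2, -222.6]), array([43. , 97.8]), 5.2)
(array([568.4, 363.8]), array([31. , 34.6]), 12.5)
(array([577.3, 286.5]), array([79.9, 32.8]), 21.9)
(array([610.5, 216.7]), array([80.1, 32.8]), 23.2)
(array([753.3, 110.8]), array([104.5,  36.1]), 7.9)
(array([996., 118.]), array([350.4, 166.9]), 89.9)
```

View pics/f.png

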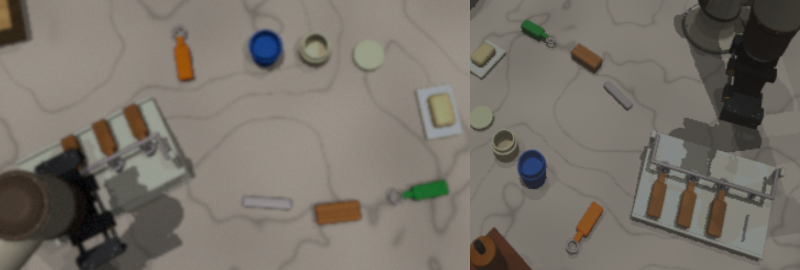

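The final picture shows all three brushes on their pegs under the shut bar, around (655–720, 205) in the scene half. The other items are where they started and the gripper is clear, so I'm handing in.

```bash
python3 -c "
from cell import manip
print(manip.finish_job())"
```

```text
the job is handed in; nothing more can be done
None
```

The three wooden brushes with steel eyes each hang on their own peg, heads down the slope, the keeper bar is back home on its stop, nothing else on the counter looks moved, and the job is handed in at about 29 s on the robot's clock; no verdict came back.

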